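Discard a tray of inspected specimen mounts

TASK

Clear away the inspected specimen mounts: turn the lugged collar on the barrel beside the discard hopper right round to its open stop, so that the cover swings off the mouth and stays off. Then lift the tray with all five mounts in it, hold it over the hopper and tip it so that every mount falls inside, and set the empty tray gently back on its mat, flat and upright. Leave the other things on the bench where they are.

Things in the scene. Friction and masses are not known exactly. Their poses are not given: they have to be found in the camera images.
- hopper: Fixed discard hopper: a plain steel box 190 x 190 mm, rim 120 mm above the bench, 182 mm square mouth, funnel inside. Origin: centre of its underside, z up. A dark barrel with a collar stands beside it on its -y side. Closed, the cover plate lies over the mouth; open, it lies clear of the mouth, beyond the -y side, level with the rim.
- barrel (a point): Centre of the top of the fixed dark barrel (50 mm diameter, top 167 mm above the bench), at x = -50, y = -135 mm from the hopper's origin, axes as the hopper's. A black knurled collar ring (66 mm diameter, 120 to 150 mm above the bench) turns on it and carries the cover plate (186 x 200 x 3 mm, 128 mm above the bench) and, opposite, an upright lug.
- cover (a joint): Collar angle in rad: 0 = cover plate points from the barrel to the hopper's +y, over the mouth (lug to -y); 1.57 = hard stop, fully open, plate to the hopper's +x, lug to -x, in line with the white mark on the barrel's top. Opening is clockwise seen from above. Starts at 0 to 0.35, stays where it is left; turning takes about 4 N at the lug.
- lug_top (a point): Middle of the top edge of the collar's upright black lug, 185 mm above the bench and 70 mm from the barrel's axis. The lug is a plate 12 mm thick (along the turn), 50 mm long radially (45 to 95 mm from the axis), standing about 45 mm above a low arm. Axes turn with the collar, y towards the barrel.
- mat: Fixed thin black rubber mat, 210 x 170 x 3 mm thick, where the tray stands at the start, about in the middle. Origin: centre of its underside; x along its length.
- tray_center (a point): Loose aluminium scoop tray, 150 (x) x 120 (y) x 40 mm tall, floor and walls 4 mm thick, about 0.2 kg, holding the five mounts. This point is its centre, 20 mm above its underside. The +x end is open, without wall or lip: mounts slide out when that end is lowered by about 27 to 36 degrees or more. The handle is at the -x end.
- tray_handle (a point): Grip point on the tray's black handle, at x = -115, y = 0, z = 53 mm from the tray's centre, axes as the tray's. A straight bar 20 mm wide (along y), 26 mm thick, rising behind the back wall and leaning 30 degrees back, away from the tray (direction -0.5, 0, 0.87 in the tray's axes); it goes on 30 mm above and 60 mm below this point.
- tray_front (a point): Middle of the tray's open pouring edge, at floor level (underside), x = +75 mm, z = -20 mm from the tray's centre.
- mount0_center (a point): Loose black resin specimen mount, a puck 40 mm in diameter and 20 mm tall with a steel face, 35 g, lying in the tray; this is its centre.
- mount1_center (a point): Loose black resin specimen mount, a puck 40 mm in diameter and 20 mm tall with a steel face, 35 g, lying in the tray; this is its centre.
- mount2_center (a point): Loose black resin specimen mount, a puck 40 mm in diameter and 20 mm tall with a steel face, 35 g, lying in the tray; this is its centre.
- mount3_center (a point): Loose black resin specimen mount, a puck 40 mm in diameter and 20 mm tall with a steel face, 35 g, lying in the tray; this is its centre.
- mount4_center (a point): Loose black resin specimen mount, a puck 40 mm in diameter and 20 mm tall with a steel face, 35 g, lying in the tray; this is its centre.
- dish: Bystander, to be left alone: a shallow glass dish, 90 mm across, 16 mm tall. Origin under its centre.
- screwdriver: Bystander, to be left alone: a screwdriver lying flat.
- objective: Bystander, to be left alone: a steel microscope objective standing on end, 34 mm across, 58 mm tall. Origin under its centre.
- eyepiece: Bystander, to be left alone: a black eyepiece standing on end, 42 mm across, 60 mm tall. Origin under its centre.
- jar: Bystander, to be left alone: an amber glass jar, 56 mm across, 70 mm tall. Origin under its centre.
- beaker: Bystander, to be left alone: a glass beaker, 70 mm across, 85 mm tall. Origin under its centre.
- slidebox: Bystander, to be left alone: a grey slide box, 80 x 100 x 34 mm tall. Origin under its centre.

How it is judged:
By the outcome, as a careful person would: the job done as asked, in the order asked, and still so for the second after the job is handed in, with the robot touching nothing.
It also fails if it takes over 64 s, if anything falls off the work surface, if the arm or the gripper's body presses on something with over 40 N, if the wrist force passes 120 N, or if a joint passes its speed limit or range.

ROBOT

A 7-joint arm with a two-finger parallel gripper is mounted at the origin on the work surface. World frame = base frame: x ahead of the robot, y to its left, z up, the work surface at z = 0. Lengths are in m, angles in rad, forces in N, time in s.
With the tool pointing down it reaches from about 0.4 to 0.875 m from the base axis. Payload 19.3 kg.
Tool frame: the origin (TCP) lies at the very end of the fingers, on their centre line; the grasp point (between the pads) lies 19 mm behind it; z points along the fingers, y is the line along which they close (so a half turn about z gives the same grasp; the last joint's range is limited). The gripper opens to 85 mm and grips with 20 to 120 N. Pads are 22 mm wide; open, the fingers measure 114 mm over their backs; the gripper's body (76 mm by 85 mm) begins 54 mm behind the grasp point. The pads swing forward as they close: fully open they stand 13 mm farther back than shut.
Start: joints at [1.04, 0.521, -0.036, 1.599, 0.021, 1.021, -0.113], TCP at [0.278, -0.56, 0.231] pointing down, gripper open.
Joint ranges: [-2.91, 2.91], [-0.3, 2.13], [-1.5, 1.42], [0.17, 2.43], [-1.26, 4.41], [0.16, 1.93], [-2.52, 2.52]. Speed limits (rad/s): [1.89, 1.89, 2.39, 2.39, 3.01, 3.01, 3.01].

INTERFACE

Orientations are given as [roll, pitch, yaw] about the fixed x, y, z axes, in that order (R = Rz(yaw) Ry(pitch) Rx(roll)).
In Python, from workcell import bot gives the robot as it stands.
- The arm moves only by the tool jog_arm, never from a script. Its argument "motion" is a list of rows, each a list of 5 numbers: the shift along the tool's x, y, z scaled (see below), then the turn about the tool's z scaled (see below), then the opening, from 0 (shut) to 1 (fully open). A call has 1 to 12 rows; each row shifts and turns the commanded pose from where the row before left it, along the tool's axes as they then stand; what a row does not reach is not made up. The controller multiplies each number of a shift by 30 mm and each number of a turn by 0.08 rad. A row lasts 1/10 s, in which the tool goes at most 50 mm and 8.59 degrees, less where a joint would pass 70% of its speed; a pose out of reach is approached as far as the arm can. A call with a number of a shift or a turn outside -1 to 1 is refused whole. A call with a gripper value outside its range is refused whole. The fingers move at their own pace and stop on an object; "newtons" is the grip in N (left out, the last holds). Time passes only in rows, so rows that do not move let the fingers close. It gives the time, the measured TCP pose, the force, the opening and the grip force at its end, in the units of the state.
- bot.observe(): the state, without advancing time (a new reading comes with each control period).
- bot.grab_frame(name): name is "side" or "top"; returns a dict with "pixels" (400x640x3 uint8, red, green, blue), "fovy" (degrees; the focal length in pixels is half the picture's height over the tangent of half this angle, whatever the lens; pixels are square), "cx", "cy" (the principal point, pixels), "rvec" (rotation vector, rad) and "tvec" (3), from world to camera coordinates, as OpenCV has them. Camera axes: x right, y down, z forward; pixel columns grow to the right and rows downward; lengths in m; the calibration is good to about 2 mm. A picture is of the moment at which its call begins. There is no depth.
- bot.job_done(): hands the job in; it is judged then, once.
The state is a dict: "clock": time; "qpos": joint angles; "qd": joint speeds; "joint_efforts": joint torques, N m; "position": TCP position; "tool_rot": TCP orientation; "force": force on the tool from outside, world axes, zero at the start; "moment": the same for the moment, N m; "grip_width": finger opening in m; "finger_force": force on a finger pad.
Only numpy, scipy, OpenCV 4.12 (cv2) and the standard library are available. Lean on these libraries where they do the work, as an engineer would, in place of code of your own. Each camera call takes 0.05 s, during which the arm holds its last target. There are 200 camera calls.

## Working session

There is one attempt and no reset: what is moved stays moved. The work goes in short steps, Python scripts to look and compute and a tool call to move; the robot and the scene stay as the last step left them, time stands still between calls to the robot, and variables do not carry over. Pictures are saved under pics/ and viewed, at most 10 in all, crops included, and the job is handed in when it is done.

Besides the shell and the picture viewer there is one more tool, called after ">>>" as name(argument=value, ...), one argument or row to a line, values as JSON. jog_arm: Moves the arm, as the interface text tells. Shifts and turns lie within -1 to 1; 1 stands for 30 mm of shift or 0.08 rad of turn. Its arguments: {"type":"object","properties":{"motion":{"type":"array","items":{"type":"array","items":{"type":"number"}}},"newtons":{"type":"number"}},"required":["motion"]}

```bash
ls; mkdir -p pics; cat > h.py <<'E'
from workcell import bot
import numpy as np, cv2
def cam(n):
    f=bot.grab_frame(n); h=f["pixels"].shape[0]; F=h/2/np.tan(np.radians(f["fovy"])/2)
    f["K"]=np.array([[F,0,f["cx"]],[0,F,f["cy"]],[0,0,1]]); f["R"]=cv2.Rodrigues(np.array(f["rvec"],float))[0]; f["t"]=np.array(f["tvec"],float).ravel(); return f
def save(f,p): cv2.imwrite(p,f["pixels"][:,:,::-1])
def ray(f,u,v,z):
    d=f["R"].T@np.linalg.solve(f["K"],[u,v,1]); c=-f["R"].T@f["t"]; return c+d*(z-c[2])/d[2]
def proj(f,P):
    p=f["K"]@(f["R"]@np.array(P,float)+f["t"]); return p[:2]/p[2]
E
python3 - <<'E'
from h import *
for n in("top","side"):
    f=cam(n); save(f,f"pics/{n}0.png"); print(n,f["fovy"],f["cx"],f["cy"],-f["R"].T@f["t"],f["R"][2])
print(bot.observe())
E
```

```text
pics
top 49.791674169575025 318.3057143170909 202.87735732967502 [0.40076039 0.05527623 1.10489215] [ 0.20578342 -0.01542582 -0.97847597]
side 46.99932691087994 320.55959281267667 201.04278392931633 [0.50289093 0.95934202 0.73891919] [ 0.09028278 -0.8368682  -0.53990798]
{'clock': 0.1, 'qpos': array([ 1.03982299,  0.52196076, -0.03633081,  1.59993205,  0.0212146 ,
        1.02106989, -0.1127798 ]), 'qd': array([-0.00053884, -0.00244372, -0.00083757, -0.0016335 , -0.00091479,
        0.00048685,  0.00053006]), 'joint_efforts': array([ 2.82593181e-03, -9.28490496e+01,  1.98373877e+00, -3.70536983e+01,
        1.80929073e-02,  5.26384480e-03,  2.12419445e-05]), 'position': array([ 0.27774347, -0.55957859,  0.23078607]), 'tool_rot': array([-3.14061111e+00,  7.78150458e-05,  4.60792814e-01]), 'force': array([ 0.66390228, -0.01411318, -0.51508117]), 'moment': array([-0.00068005, -0.00329837,  0.01345005]), 'finger_force': 0.0, 'grip_width': 0.08590140264012473}
```

View pics/top0.png

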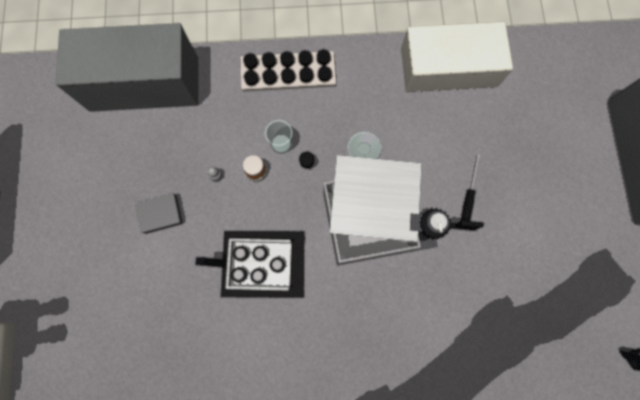

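View pics/side0.png

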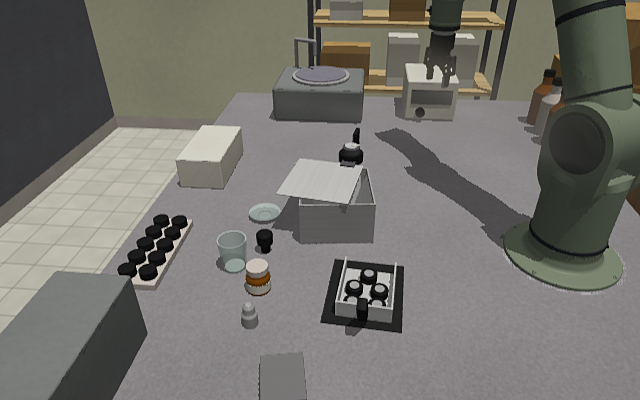

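The top view shows the hopper at about (375,205), barrel top (437,222), lug (470,225), and the tray on its mat at (262,265) with the handle to the left at (210,262). The side view agrees. Next I enlarge the area to get corners.

```bash
python3 - <<'E'
from h import *
f=cam("top"); im=f["pixels"][:,:,::-1].copy()
c=im[140:310,185:495]; cv2.imwrite("pics/c.png",cv2.resize(c,None,fx=2.58,fy=2.58,interpolation=cv2.INTER_CUBIC))
s=cam("side")["pixels"][:,:,::-1]; c2=s[120:340,270:420]
cv2.imwrite("pics/c2.png",cv2.resize(c2,None,fx=2.7,fy=2.7,interpolation=cv2.INTER_CUBIC))
hs=im.max(2)
m=(hs<45).astype(np.uint8)
for cn in cv2.findContours(m,cv2.RETR_EXTERNAL,cv2.CHAIN_APPROX_SIMPLE)[0]:
    a=cv2.contourArea(cn)
    if a>60: print("dark",a,cv2.boundingRect(cn),cv2.minAreaRect(cn))
mm=m.copy(); mm=cv2.morphologyEx(mm,cv2.MORPH_CLOSE,np.ones((3,3)))
mm[:,:221]=0; mm[:,310:]=0; mm[:225]=0
pts=cv2.findNonZero(mm); r=cv2.minAreaRect(pts); b=cv2.boxPoints(r); print("mat",[ray(f,*p,0.003).round(4) for p in b])
w=(im[...,:].min(2)>130).astype(np.uint8)
for cn in cv2.findContours(w,cv2.RETR_EXTERNAL,cv2.CHAIN_APPROX_SIMPLE)[0]:
    a=cv2.contourArea(cn)
    if a>60: r=cv2.minAreaRect(cn);print("white",a,cv2.boundingRect(cn),r)
for z in(0.12,0.167,0.185): print(z,ray(f,437,222,z),ray(f,470,225,z))
E
```

```text
dark 227.5 (620, 349, 20, 21) ((629.5, 359.0), (20.0, 19.0), 90.0)
dark 5141.0 (196, 232, 108, 65) ((249.5, 264.0), (64.0, 107.0), 90.0)
dark 245.0 (420, 209, 28, 31) ((429.0662536621094, 225.9385986328125), (29.134180068969727, 27.513179779052734), 61.189208984375)
dark 404.5 (448, 190, 35, 40) ((470.4200744628906, 214.9400177001953), (29.01966094970703, 44.46287536621094), 28.739797592163086)
dark 155.5 (300, 153, 14, 15) ((306.5, 160.0), (14.0, 13.0), 90.0)
dark 240.5 (245, 54, 13, 31) ((251.0, 69.0), (30.0, 12.0), 90.0)
dark 236.5 (263, 53, 13, 31) ((269.0, 68.0), (30.16876983642578, 11.142472267150879), 86.98721313476562)
dark 233.0 (281, 52, 13, 31) ((287.44464111328125, 67.0030746459961), (30.120220184326172, 11.759644508361816), 86.8201675415039)
dark 227.0 (300, 51, 12, 31) ((305.470703125, 66.00172424316406), (30.12439727783203, 10.335075378417969), 86.633544921875)
dark 231.0 (318, 50, 13, 31) ((323.939697265625, 65.0350341796875), (30.12871551513672, 11.228092193603516), 86.42366790771484)
dark 638.5 (182, 34, 16, 68) ((189.5, 67.5), (15.0, 67.0), 0.0)
mat [array([0.5714,
[... 834 characters left out ...]
4453), (25.21786117553711, 20.4389705657959), 17.10272979736328)
white 65.0 (0, 80, 9, 32) ((4.0, 95.5), (8.0, 31.0), 0.0)
white 70.5 (606, 62, 20, 25) ((611.5000610351562, 73.99999237060547), (23.97081756591797, 14.968201637268066), 40.60129928588867)
white 115.0 (522, 42, 21, 24) ((533.1000366210938, 54.20000076293945), (25.491174697875977, 16.099689483642578), 63.43495178222656)
white 166274.5 (0, 0, 640, 400) ((319.5, 199.5), (399.0, 639.0), 90.0)
0.12 [ 0.54587133 -0.23180686  0.12      ] [ 0.53419161 -0.3072138   0.12      ]
0.167 [ 0.53894649 -0.21810698  0.167     ] [ 0.52782414 -0.28991543  0.167     ]
0.185 [ 0.53629443 -0.21286021  0.185     ] [ 0.52538554 -0.28329052  0.185     ]
```

View pics/c.png

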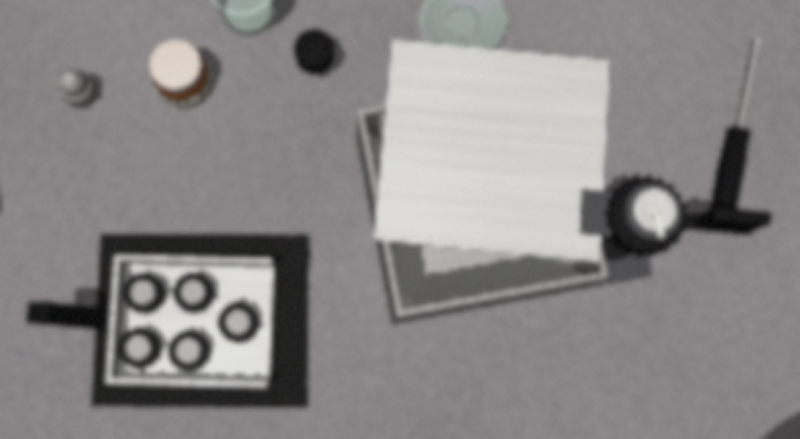

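View pics/c2.png

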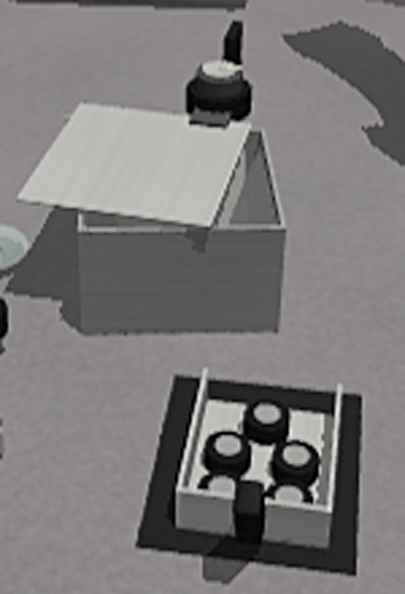

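The crops show the rim corners at crop (360,112), (398,318), (605,275), the barrel top at (658,210), the lug top from about (715,215) to (770,220), the tray's rim from (112,254) to (270,387), and the handle top at (30,313). All five mounts are in the tray.

```bash
python3 - <<'E'
from h import *
f=cam("top")
q=lambda x,y,z: ray(f,185+x/2.58-.3,140+y/2.58-.3,z)[:2].round(4)
A,B,C=q(360,112,.12),q(398,318,.12),q(605,275,.12)
print("rim",A,B,C,np.linalg.norm(A-B),np.linalg.norm(C-B),"centre",(A+C)/2)
O=(A+C)/2; e=(B-C)/np.linalg.norm(B-C); yaw=np.arctan2(-e[0],e[1]); print("yaw",yaw)
ex=np.array([np.cos(yaw),np.sin(yaw)]);ey=np.array([-ex[1],ex[0]])
bp=O-.05*ex-.135*ey; bm=q(658,210,.167); print("barrel pred",bp,"meas",bm)
print("lug ends",q(712,216,.185),q(770,220,.185))
for n,x,y in(("cov",392,40),("cov",608,60),("cov",602,262),("cov",375,240)): print(n,q(x,y,.1295))
for n,x,y in(("bl",112,254),("br",275,257),("fr",270,387),("fl",105,382)): print("tray",n,q(x,y,.043))
print("tray front floor",q(273,262,.007),q(269,380,.007))
print("handle",[q(30,313,.1)])
for x,y in((102,236),(307,236),(307,405),(93,405)): print("mat",q(x,y,.003))
for n,u,v,z in(("dish",364,145,.016),("eyep",307,160,.06),("beaker",279,133,.085),("jar",253,164,.07),("obj",214,172,.058),("slide",158,212,.034)): print(n,ray(f,u,v,z)[:2].round(3))
print("screw",q(725,208,.015),q(740,128,.015),q(757,38,.01))
E
```

```text
rim [0.6546 0.0228] [0.466  0.0016] [ 0.4924 -0.1844] 0.18978777621332724 0.1878642062767679 centre [ 0.5735 -0.0808]
yaw 0.14099371248312406
barrel pred [ 0.54296731 -0.22148673] meas [ 0.5406 -0.2244]
lug ends [ 0.5301 -0.2636] [ 0.5237 -0.3117]
cov [ 0.7184 -0.0106]
cov [ 0.6873 -0.2065]
cov [ 0.5031 -0.1807]
cov [0.5348 0.0175]
tray bl [0.5487 0.2668]
tray br [0.5362 0.1109]
tray fr [0.4145 0.1216]
tray fl [0.4286 0.2756]
tray front floor [0.536 0.115] [0.4216 0.1245]
handle [array([0.4921, 0.3298])]
mat [0.573  0.2844]
mat [0.5604 0.0801]
mat [0.3957 0.0892]
mat [0.4085 0.2959]
dish [ 0.779 -0.093]
eyep [0.733 0.061]
beaker [0.8   0.126]
jar [0.728 0.196]
obj [0.716 0.296]
slide [0.627 0.444]
screw [ 0.5612 -0.3365] [ 0.6416 -0.3625] [ 0.7365 -0.3948]
```

Everything checks out against the given sizes: the rim sides come to 188 and 190 mm, the barrel is within 4 mm of its prediction, and the cover angle is about 0.3. I move with fingers shut to the +x side of the lug.

>>> jog_arm(
  motion=[
    [1, -0.32, 0, 0, 0],
    [1, -0.32, 0, 0, 0],
    [1, -0.32, 0, 0, 0],
    [1, -0.32, 0, 0, 0],
    [1, -0.32, 0, 0, 0],
    [1, -0.32, 0, 0, 0],
    [1, -0.32, 0, 0, 0],
    [1, -0.32, 0, 0, 0],
    [1, -0.32, 0, 0, 0],
    [1, -0.32, 0, 0, 0],
    [1, -0.32, 0, 0, 0],
    [1, -0.32, 0, 0, 0],
  ],
  newtons=40,
)

```text
clock: 1.45
position: [0.5499, -0.2955, 0.2312]
tool_rot: [-3.141, 0.0, 0.461]
force: [-0.1, -0.6, 0.4]
grip_width: 0.0002
finger_force: 0.0
```

>>> jog_arm(
  motion=[
    [0, 0, 0, -1, 0],
    [0, 0, 0, -1, 0],
    [0, 0, 0, -1, 0],
    [0, 0, 0, -1, 0],
    [0, 0, 0, -1, 0],
    [0, 0, 0, -1, 0],
    [0, 0, 0, -1, 0],
    [0, 0, 0, -1, 0],
    [0, 0, 0, -1, 0],
    [0, 0, 0, -1, 0],
    [0, 0, 0, -1, 0],
    [0, 0, 0, 0, 0],
  ],
)

```text
clock: 2.65
position: [0.549, -0.2966, 0.2312]
tool_rot: [-3.141, -0.0, 1.342]
force: [0.7, -0.1, -0.1]
grip_width: 0.0002
finger_force: 0.0
```

```bash
cat >> h.py <<'E'
def to(P):
    "remaining shift to P in units of 30 mm along the tool's axes"
    from scipy.spatial.transform import Rotation as Ro
    s=bot.observe(); print("pos",s["position"].round(4),"yaw",round(s["tool_rot"][2],3),"q",s["qpos"].round(2),"F",s["force"].round(1),"w",round(s["grip_width"],4),"t",round(s["clock"],2))
    print("units",(Ro.from_euler("xyz",s["tool_rot"]).as_matrix().T@(np.array(P)-s["position"])/.03).round(2))
E
python3 - <<'E'
from h import *
to([.556,-.295,.155])
E
```

```text
pos [ 0.549  -0.2966  0.2312] yaw 1.342 q [ 0.61  0.53 -0.31  1.59  0.18  1.04  0.02] F [ 0.7 -0.1 -0.1] w 0.0002 t 2.65
units [0.1  0.21 2.54]
```

>>> jog_arm(
  motion=[
    [0.1, 0.25, 0, 0, 0],
    [0, 0, 0.7, 0, 0],
    [0, 0, 0.7, 0, 0],
    [0, 0, 0.6, 0, 0],
    [0, 0, 0.54, 0, 0],
    [0, 0, 0, 0, 0],
  ],
)

```text
clock: 3.25
position: [0.5567, -0.2946, 0.1531]
tool_rot: [-3.138, -0.001, 1.339]
force: [0.4, -0.0, -1.0]
grip_width: 0.0
finger_force: 0.0
```

>>> jog_arm(
  motion=[
    [0, -0.12, 0, 0, 0],
    [0, -0.12, 0, 0, 0],
    [0, -0.1, 0, 0, 0],
    [-0.05, -0.19, 0, 1, 0],
    [-0.05, -0.19, 0, 1, 0],
  ],
)

```text
clock: 3.75
position: [0.5359, -0.2934, 0.1561]
tool_rot: [3.139, 0.0, 1.177]
force: [5.3, -2.5, -1.2]
grip_width: 0.0003
finger_force: 2.2
```

```bash
python3 - <<'E'
from h import *
f=cam("top"); to([.556,-.295,.155]); cv2.imwrite("pics/d.png",cv2.resize(f["pixels"][120:290,320:520,::-1],None,fx=2.5,fy=2.5))
E
```

```text
pos [ 0.5349 -0.2934  0.1561] yaw 1.171 q [ 0.58  0.59 -0.25  1.7   0.18  0.87 -0.15] F [ 2.7 -0.1  1.2] w -0.0002 t 3.8
units [0.22 0.67 0.04]
```

View pics/d.png

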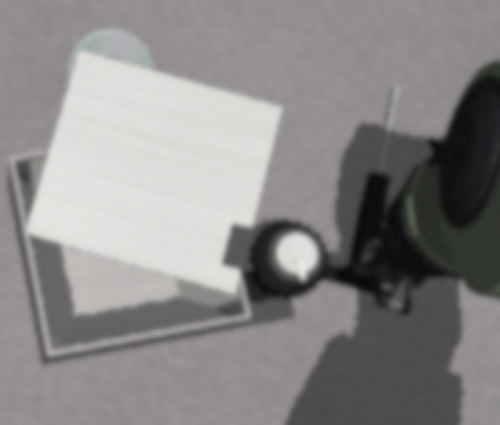

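The picture shows the fingers on the lug and the plate already turned farther open; the force is about 5 N. I continue along the arc.

>>> jog_arm(
  motion=[
    [-0.05, -0.19, 0, 1, 0],
    [-0.05, -0.19, 0, 1, 0],
    [-0.05, -0.19, 0, 1, 0],
    [-0.05, -0.19, 0, 1, 0],
    [-0.05, -0.19, 0, 1, 0],
    [-0.05, -0.19, 0, 1, 0],
    [-0.05, -0.19, 0, 1, 0],
    [-0.05, -0.19, 0, 1, 0],
    [-0.05, -0.19, 0, 1, 0],
    [-0.05, -0.19, 0, 1, 0],
    [-0.05, -0.19, 0, 1, 0],
    [0, 0, 0, 0, 0],
  ],
)

```text
clock: 5.0
position: [0.4813, -0.2608, 0.1558]
tool_rot: [3.141, -0.0, 0.301]
force: [-0.4, -0.2, 0.1]
grip_width: 0.0002
finger_force: 0.0
```

>>> jog_arm(
  motion=[
    [-0.05, -0.19, 0, 1, 0],
    [-0.05, -0.19, 0, 1, 0],
  ],
)

```text
clock: 5.2
position: [0.4759, -0.2515, 0.1557]
tool_rot: [3.141, -0.001, 0.141]
force: [2.8, -4.5, 2.5]
grip_width: 0.0001
finger_force: 2.2
```

```bash
python3 - <<'E'
from h import *
to([.556,-.295,.155])
E
```

```text
pos [ 0.4759 -0.2515  0.1557] yaw 0.141 q [ 0.37  0.48  0.    1.9  -0.    0.75 -1.05] F [ 2.8 -4.5  2.5] w 0.0001 t 5.2
units [2.44 1.81 0.03]
```

>>> jog_arm(
  motion=[
    [0, -0.1, 0, 0, 0],
    [0, -0.1, 0, 0, 0],
  ],
)

```text
clock: 5.4
position: [0.4754, -0.2488, 0.1559]
tool_rot: [3.136, -0.002, 0.144]
force: [7.9, -40.9, -12.0]
grip_width: -0.0003
finger_force: 20.4
```

>>> jog_arm(
  motion=[
    [0, -0.1, 0, 0, 0],
    [0, 0, 0, 0, 0],
  ],
)

```text
clock: 5.6
position: [0.4755, -0.2488, 0.156]
tool_rot: [3.132, -0.004, 0.141]
force: [10.9, -45.7, -15.8]
grip_width: -0.0002
finger_force: 23.1
```

The collar is at the stop: yaw is 0.14, the same as the hopper's, and the force rises to 45 N with no motion. I back off, rise and travel to above the tray handle.

>>> jog_arm(
  motion=[
    [0, 0.4, 0, 0, 0],
    [0, 0.4, 0, 0, 0],
    [0, 0.1, -1, 0, 0],
    [0, 0, -1, 0, 0],
    [0, 0, -1, 0, 0],
    [0, 0, -0.5, 0, 0],
    [0.16, -1, 0, 0, 1],
    [0.16, -1, 0, 0, 1],
    [0.16, -1, 0, 0, 1],
    [0.16, -1, 0, 0, 1],
    [0.16, -1, 0, 0, 1],
    [0.16, -1, 0, 0, 1],
  ],
)

```text
clock: 6.8
position: [0.4812, -0.0851, 0.2602]
tool_rot: [-3.141, 0.0, 0.144]
force: [0.5, 0.2, 0.5]
grip_width: 0.0844
finger_force: 0.0
```

>>> jog_arm(
  motion=[
    [0.16, -1, 0, 0, 1],
    [0.16, -1, 0, 0, 1],
    [0.16, -1, 0, 0, 1],
    [0.16, -1, 0, 0, 1],
    [0.16, -1, 0, 0, 1],
    [0.16, -1, 0, 0, 1],
    [0.16, -1, 0, 0, 1],
    [0.16, -1, 0, 0, 1],
    [0.16, -1, 0, 0, 1],
    [0.16, -1, 0, 0, 1],
    [0.16, -1, 0, 0, 1],
    [0.16, -1, 0, 0, 1],
  ],
)

```text
clock: 8.0
position: [0.4877, 0.2795, 0.2602]
tool_rot: [-3.142, 0.001, 0.144]
force: [0.1, -0.6, -0.3]
grip_width: 0.0851
finger_force: 0.0
```

>>> jog_arm(
  motion=[
    [0, 0, 0, -1, 1],
    [0, 0, 0, -1, 1],
    [0, 0, 0, -1, 1],
    [0, 0, 0, -1, 1],
    [0, 0, 0, -1, 1],
    [0, 0, 0, -1, 1],
    [0, 0, 0, -1, 1],
    [0, 0, 0, -1, 1],
    [0, 0, 0, -1, 1],
    [0, 0, 0, -1, 1],
    [0, 0, 0, -1, 1],
    [0, 0, 0, -1, 1],
  ],
)

```text
clock: 9.2
position: [0.4878, 0.2782, 0.2602]
tool_rot: [-3.141, 0.0, 1.107]
force: [-0.0, 0.8, 0.9]
grip_width: 0.0848
finger_force: 0.0
```

>>> jog_arm(
  motion=[
    [0, 0, 0, -1, 1],
    [0, 0, 0, -1, 1],
    [0, 0, 0, -1, 1],
    [0, 0, 0, -1, 1],
    [0, 0, 0, -0.8, 1],
    [0, 0, 0, 0, 1],
  ],
)

```text
clock: 9.8
position: [0.4879, 0.2781, 0.2601]
tool_rot: [-3.141, 0.0, 1.488]
force: [-0.5, -0.4, 0.1]
grip_width: 0.0855
finger_force: 0.0
```

```bash
python3 - <<'E'
from h import *
f=cam("top"); s=cam("side"); to([.492,.3085,.057])
a=cv2.resize(f["pixels"][110:300,190:490,::-1],None,fx=2.3,fy=2.3);b=s["pixels"][130:335,200:440,::-1]
cv2.imwrite("pics/e.png",a); cv2.imwrite("pics/e2.png",cv2.resize(b,None,fx=2.5,fy=2.5))
E
```

```text
pos [0.4879 0.2781 0.2601] yaw 1.484 q [-0.25  0.43 -0.51  1.72  0.23  1.06 -0.92] F [ 0.5  0.2 -0.2] w 0.0858 t 9.9
units [1.02 0.05 6.77]
```

View pics/e.png

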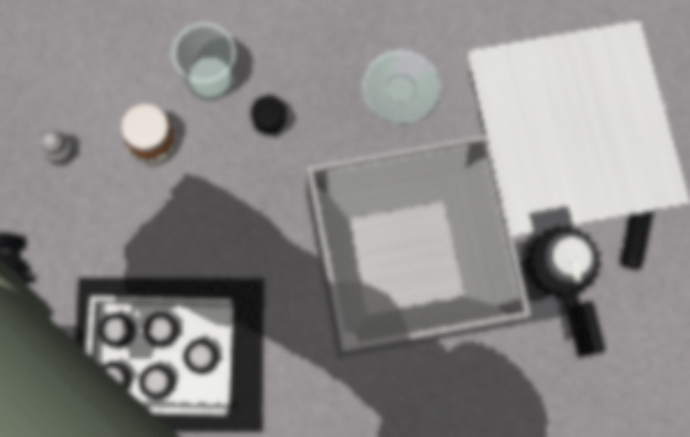

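The cover is fully open, in crop e.png it lies at (580,125) clear of the mouth, and the tray is undisturbed. I descend over the handle and grip it hard, because the tray's weight acts as a torque in the pads.

>>> jog_arm(
  motion=[
    [0.5, 0.02, 0, 0, 1],
    [0.52, 0.03, 0, 0, 1],
    [0, 0, 1, 0, 1],
    [0, 0, 1, 0, 1],
    [0, 0, 1, 0, 1],
    [0, 0, 1, 0, 1],
    [0, 0, 0.8, 0, 1],
    [0, 0, 0.8, 0, 1],
    [0, 0, 0.6, 0, 1],
    [0, 0, 0.55, 0, 1],
    [0, 0, 0, 0, 1],
  ],
)

```text
clock: 11.0
position: [0.4908, 0.3094, 0.0556]
tool_rot: [-3.139, 0.002, 1.486]
force: [-1.0, -1.0, -0.2]
grip_width: 0.0856
finger_force: 0.0
```

```bash
python3 - <<'E'
from h import *
s=cam("side"); to([.492,.3085,.057])
cv2.imwrite("pics/g.png",cv2.resize(s["pixels"][190:345,270:450,::-1],None,fx=3,fy=3))
E
```

```text
pos [0.4913 0.3096 0.0569] yaw 1.486 q [-0.38  0.72 -0.4   1.83  0.42  0.69 -1.11] F [1.  0.7 0.7] w 0.0852 t 11.05
units [-0.03  0.03 -0.  ]
```

View pics/g.png

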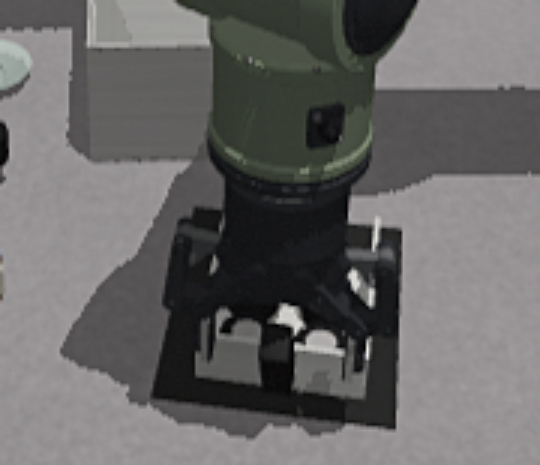

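The side view shows the fingers straddling the handle evenly (handle at (277,355), fingers at about (205,340) and (355,355)). I close, then lift a little as a test.

>>> jog_arm(
  motion=[
    [0, 0, 0, 0, 0],
    [0, 0, 0, 0, 0],
    [0, 0, 0, 0, 0],
    [0, 0, 0, 0, 0],
    [0, 0, 0, 0, 0],
    [0, 0, 0, 0, 0],
  ],
  newtons=120,
)

```text
clock: 11.65
position: [0.4921, 0.3087, 0.0582]
tool_rot: [3.141, -0.0, 1.484]
force: [-2.0, -1.3, 6.8]
grip_width: 0.019
finger_force: 117.1
```

>>> jog_arm(
  motion=[
    [0, 0, -0.25, 0, 0],
    [0, 0, -0.3, 0, 0],
    [0, 0, -0.3, 0, 0],
    [0, 0, 0, 0, 0],
    [0, 0, 0, 0, 0],
  ],
)

```text
clock: 12.15
position: [0.4921, 0.3085, 0.0834]
tool_rot: [3.141, -0.0, 1.485]
force: [0.5, -0.3, -4.5]
grip_width: 0.0188
finger_force: 118.6
```

```bash
python3 - <<'E'
from h import *
s=cam("side"); to([.492,.3085,.057]); print(bot.observe()["moment"],bot.observe()["finger_force"])
cv2.imwrite("pics/g2.png",cv2.resize(s["pixels"][190:345,270:450,::-1],None,fx=3,fy=3))
E
```

```text
pos [0.4919 0.3084 0.0831] yaw 1.485 q [-0.37  0.68 -0.42  1.82  0.4   0.73 -1.09] F [-0.4 -0.3 -4.6] w 0.0187 t 12.2
units [0.   0.   0.87]
[ 0.34684587  0.00944151 -0.00539117] 118.5370409488678
```

View pics/g2.png

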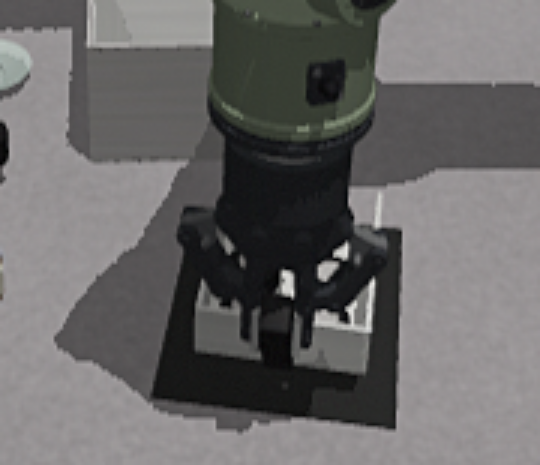

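The whole weight is carried (4.6 N) and the tray hangs level. I lift gently, then carry it to the hopper with soft ramps.

>>> jog_arm(
  motion=[
    [0, 0, -0.2, 0, 0],
    [0, 0, -0.4, 0, 0],
    [0, 0, -0.6, 0, 0],
    [0, 0, -0.7, 0, 0],
    [0, 0, -0.7, 0, 0],
    [0, 0, -0.7, 0, 0],
    [0, 0, -0.7, 0, 0],
    [0, 0, -0.7, 0, 0],
    [0, 0, -0.6, 0, 0],
    [0, 0, -0.4, 0, 0],
    [0, 0, -0.2, 0, 0],
    [0, 0, 0, 0, 0],
  ],
)

```text
clock: 13.4
position: [0.492, 0.3086, 0.2607]
tool_rot: [3.141, -0.0, 1.485]
force: [-1.1, -0.7, -3.5]
grip_width: 0.0185
finger_force: 118.7
```

>>> jog_arm(
  motion=[
    [-0.1, 0.05, 0, 0, 0],
    [-0.25, 0.1, 0, 0, 0],
    [-0.4, 0.15, 0, 0, 0],
    [-0.5, 0.15, 0, 0, 0],
    [-0.5, 0.15, 0, 0, 0],
    [-0.5, 0.15, 0, 0, 0],
    [-0.5, 0.15, 0, 0, 0],
    [-0.5, 0.15, 0, 0, 0],
    [-0.5, 0.15, 0, 0, 0],
    [-0.5, 0.15, 0, 0, 0],
    [-0.5, 0.15, 0, 0, 0],
    [-0.5, 0.15, 0, 0, 0],
  ],
)

```text
clock: 14.6
position: [0.5279, 0.1461, 0.2601]
tool_rot: [3.142, -0.0, 1.485]
force: [0.1, 0.3, -4.2]
grip_width: 0.0188
finger_force: 118.7
```

>>> jog_arm(
  motion=[
    [-0.5, 0.15, 0, 0, 0],
    [-0.5, 0.15, 0, 0, 0],
    [-0.5, 0.15, 0, 0, 0],
    [-0.5, 0.15, 0, 0, 0],
    [-0.5, 0.15, 0, 0, 0],
    [-0.5, 0.15, 0, 0, 0],
    [-0.45, 0.15, 0, 0, 0],
    [-0.4, 0.13, 0, -0.4, 0],
    [-0.3, 0.1, 0, -0.7, 0],
    [-0.2, 0.05, 0, -0.7, 0],
    [-0.1, 0.05, 0, -0.7, 0],
    [0, 0, 0, -0.4, 0],
  ],
)

```text
clock: 15.8
position: [0.5588, 0.0102, 0.26]
tool_rot: [-3.141, 0.0, 1.718]
force: [1.1, -0.7, -4.4]
grip_width: 0.0187
finger_force: 118.8
```

```bash
python3 - <<'E'
from h import *
s=cam("side"); f=cam("top"); to([.559,.010,.26]); print(bot.observe()["moment"])
a=s["pixels"][60:320,200:460,::-1]; b=f["pixels"][100:300,230:490,::-1]
cv2.imwrite("pics/k.png",cv2.resize(np.vstack([a,b]),None,fx=1.3,fy=1.3))
E
```

```text
pos [0.5587 0.011  0.2601] yaw 1.717 q [ 0.24  0.42 -0.49  1.73  0.22  1.05 -0.18] F [-0.2  0.2 -3.3] w 0.0184 t 15.9
units [-0.04  0.01  0.  ]
[0.29769357 0.0821496  0.04283736]
```

View pics/k.png

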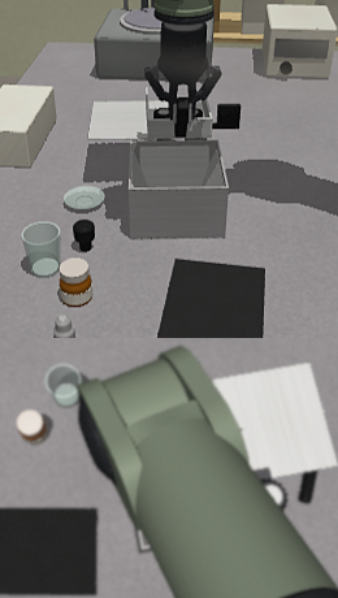

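The side view shows the tray level over the mouth at about (178,110) in the crop, with the mat empty and the cover still off. Now I ease the grip in steps so that the tray's own weight lowers the open end.

>>> jog_arm(
  motion=[
    [0, 0, 0, 0, 0],
    [0, 0, 0, 0, 0],
  ],
  newtons=50,
)

```text
clock: 16.1
position: [0.5587, 0.0114, 0.2601]
tool_rot: [-3.142, -0.0, 1.716]
force: [0.9, 0.7, -3.6]
grip_width: 0.0184
finger_force: 118.8
```

>>> jog_arm(
  motion=[
    [0, 0, 0, 0, 0],
    [0, 0, 0, 0, 0],
  ],
  newtons=30,
)

```text
clock: 16.3
position: [0.5587, 0.0113, 0.2601]
tool_rot: [3.142, 0.0, 1.717]
force: [0.6, -0.2, -3.5]
grip_width: 0.0184
finger_force: 118.7
```

```bash
cat >> h.py <<'E'
def st(n=4):
    fs=[];ms=[]
    for _ in range(n):
        cam("side"); o=bot.observe(); fs.append(o["force"]);ms.append(o["moment"])
    print("F",np.mean(fs,0).round(2),"M",np.mean(ms,0).round(3),"ff",o["finger_force"].round(1),"w",round(o["grip_width"],4),"t",round(o["clock"],2))
E
python3 - <<'E'
from h import *
st()
E
```

```text
Traceback (most recent call last):
  File "h.py", line 20, in st
    print("F",np.mean(fs,0).round(2),"M",np.mean(ms,0).round(3),"ff",o["finger_force"].round(1),"w",round(o["grip_width"],4),"t",round(o["clock"],2))
                                                                     ^^^^^^^^^^^^^^^^^^^^^^^
AttributeError: 'float' object has no attribute 'round'
```

>>> jog_arm(
  motion=[
    [0, 0, 0, 0, 0.1],
    [0, 0, 0, 0, 0.1],
  ],
  newtons=40,
)

```text
clock: 16.7
position: [0.5588, 0.0112, 0.2601]
tool_rot: [-3.142, 0.0, 1.717]
force: [0.0, 0.0, -4.5]
grip_width: 0.0185
finger_force: 118.7
```

```bash
sed -i 's/o\["finger_force"\].round(1)/o["finger_force"]/' h.py; python3 - <<'E'
from h import *
st()
E
```

```text
F [-0.34 -0.04 -3.86] M [0.376 0.069 0.005] ff 118.80585551261902 w 0.0185 t 16.9
```

>>> jog_arm(
  motion=[
    [0, 0, 0, 0, 0.19],
    [0, 0, 0, 0, 0.19],
  ],
  newtons=20,
)

```text
clock: 17.1
position: [0.5587, 0.0112, 0.2601]
tool_rot: [3.142, -0.0, 1.717]
force: [0.3, 0.1, -3.8]
grip_width: 0.0187
finger_force: 118.8
```

>>> jog_arm(
  motion=[
    [0, 0, 0, 0, 0.205],
    [0, 0, 0, 0, 0.205],
  ],
)

```text
clock: 17.3
position: [0.5588, 0.0112, 0.2601]
tool_rot: [-3.142, -0.0, 1.717]
force: [0.0, 0.6, -4.0]
grip_width: 0.0184
finger_force: 118.7
```

>>> jog_arm(
  motion=[
    [0, 0, 0, 0, 0.212],
  ],
)

```text
clock: 17.4
position: [0.5587, 0.0112, 0.2601]
tool_rot: [-3.142, -0.0, 1.717]
force: [-0.1, -1.3, -4.4]
grip_width: 0.0186
finger_force: 118.5
```

The grip force is latched until the fingers open. I try very small opening steps, one row at a time.

>>> jog_arm(
  motion=[
    [0, 0, 0, 0, 0.217],
  ],
)

```text
clock: 17.5
position: [0.5587, 0.0112, 0.2601]
tool_rot: [-3.142, -0.0, 1.717]
force: [0.4, 0.2, -4.2]
grip_width: 0.019
finger_force: 92.1
```

>>> jog_arm(
  motion=[
    [0, 0, 0, 0, 0.22],
  ],
)

```text
clock: 17.6
position: [0.5588, 0.0112, 0.2601]
tool_rot: [3.142, -0.0, 1.717]
force: [0.1, 0.7, -4.9]
grip_width: 0.0189
finger_force: 76.0
```

>>> jog_arm(
  motion=[
    [0, 0, 0, 0, 0.222],
  ],
)

```text
clock: 17.7
position: [0.5587, 0.0112, 0.2601]
tool_rot: [-3.142, -0.0, 1.717]
force: [0.2, -0.2, -4.2]
grip_width: 0.0194
finger_force: 65.2
```

The force follows the opening (about 5.4 N per 0.001), so I continue in small steps.

>>> jog_arm(
  motion=[
    [0, 0, 0, 0, 0.224],
  ],
)

```text
clock: 17.8
position: [0.5587, 0.0112, 0.2601]
tool_rot: [-3.142, 0.0, 1.717]
force: [-0.4, -0.7, -4.6]
grip_width: 0.0193
finger_force: 54.5
```

>>> jog_arm(
  motion=[
    [0, 0, 0, 0, 0.226],
  ],
)

```text
clock: 17.9
position: [0.5587, 0.0112, 0.2601]
tool_rot: [-3.142, -0.0, 1.717]
force: [1.9, 0.3, -5.0]
grip_width: 0.0194
finger_force: 43.8
```

```bash
python3 - <<'E'
from h import *
st(3)
E
```

```text
F [ 0.18 -0.3  -3.91] M [ 0.363  0.041 -0.016] ff 43.891008496284485 w 0.0196 t 18.05
```

>>> jog_arm(
  motion=[
    [0, 0, 0, 0, 0.228],
  ],
)

```text
clock: 18.15
position: [0.5587, 0.0112, 0.2601]
tool_rot: [-3.142, -0.0, 1.717]
force: [0.6, 0.5, -4.2]
grip_width: 0.0192
finger_force: 33.1
```

>>> jog_arm(
  motion=[
    [0, 0, 0, 0, 0.2295],
  ],
)

```text
clock: 18.25
position: [0.5587, 0.0112, 0.2601]
tool_rot: [-3.142, 0.0, 1.717]
force: [0.0, -0.6, -2.9]
grip_width: 0.0197
finger_force: 25.1
```

```bash
python3 - <<'E'
from h import *
st(3)
E
```

```text
F [ 0.38 -0.31 -4.  ] M [ 0.299  0.029 -0.001] ff 25.34843534231186 w 0.0202 t 18.4
```

>>> jog_arm(
  motion=[
    [0, 0, 0, 0, 0.2295],
    [0, 0, 0, 0, 0.2295],
  ],
)

```text
clock: 18.6
position: [0.5587, 0.0113, 0.2601]
tool_rot: [-3.142, -0.0, 1.717]
force: [-1.0, 0.1, -3.9]
grip_width: 0.0197
finger_force: 25.7
```

```bash
python3 - <<'E'
from h import *
st(3); save(cam("side"),"pics/l0.png")
E
```

```text
F [-0.29  0.29 -3.96] M [ 0.318  0.032 -0.005] ff 25.701400637626648 w 0.0198 t 18.75
```

>>> jog_arm(
  motion=[
    [0, 0, 0, 0, 0.2305],
  ],
)

```text
clock: 18.9
position: [0.5587, 0.0112, 0.2601]
tool_rot: [3.142, 0.0, 1.717]
force: [0.6, 0.3, -3.7]
grip_width: 0.0198
finger_force: 20.1
```

```bash
python3 - <<'E'
from h import *
st(3); s=cam("side"); save(s,"pics/l1.png"); a=cv2.imread("pics/l0.png").astype(int); d=abs(a-s["pixels"][:,:,::-1].astype(int)).max(2)>25; print(d.sum(), np.argwhere(d).mean(0) if d.any() else 0)
E
```

```text
F [ 0.42  0.08 -3.48] M [ 0.265  0.033 -0.025] ff 20.140403509140015 w 0.0201 t 19.05
7 [150.42857143 352.57142857]
```

>>> jog_arm(
  motion=[
    [0, 0, 0, 0, 0.2315],
    [0, 0, 0, 0, 0.2315],
  ],
)

```text
clock: 19.3
position: [0.5588, 0.0112, 0.2601]
tool_rot: [3.142, 0.0, 1.717]
force: [-0.4, -0.5, -4.3]
grip_width: 0.0198
finger_force: 14.7
```

```bash
cat >> h.py <<'E'
def df(ref="pics/l0.png"):
    s=cam("side"); a=cv2.imread(ref).astype(int); d=abs(a-s["pixels"][:,:,::-1].astype(int)).max(2)>25; print(d.sum(), np.argwhere(d).min(0),np.argwhere(d).max(0) if d.any() else 0); return s
E
python3 - <<'E'
from h import *
st(3); s=df()
k=cv2.imread("pics/k.png")[:338]; k=cv2.resize(k,(260,260)).astype(int); n=s["pixels"][60:320,200:460,::-1]; d=abs(k-n).max(2)>50; print("vs k",d.sum(),np.argwhere(d).mean(0)+[60,200])
E
```

```text
F [-0.26 -0.29 -4.17] M [ 0.277  0.033 -0.003] ff 14.929934442043304 w 0.0198 t 19.45
1030 [ 75 309] [205 365]
vs k 1512 [163.15013228 336.78637566]
```

The tray is now turning. I hold this grip and watch.

>>> jog_arm(
  motion=[
    [0, 0, 0, 0, 0.2315],
    [0, 0, 0, 0, 0.2315],
    [0, 0, 0, 0, 0.2315],
    [0, 0, 0, 0, 0.2315],
  ],
)

```text
clock: 19.9
position: [0.5588, 0.0112, 0.2601]
tool_rot: [3.142, -0.0, 1.717]
force: [-0.4, 0.6, -4.3]
grip_width: 0.02
finger_force: 15.0
```

```bash
python3 - <<'E'
from h import *
st(4); s=df(); save(s,"pics/l2.png")
E
```

```text
F [-0.29  0.26 -2.5 ] M [0.079 0.032 0.001] ff 15.125674903392792 w 0.0197 t 20.1
1485 [ 13 309] [208 390]
```

```bash
python3 - <<'E'
from h import *
st(6); s=df("pics/l2.png"); f=cam("top")
a=s["pixels"][80:300,240:460,::-1]; b=f["pixels"][100:320,230:450,::-1]
cv2.imwrite("pics/m.png",cv2.resize(np.hstack([a,b]),None,fx=1.8,fy=1.8))
E
```

```text
F [-0.15 -0.18 -2.01] M [0.081 0.013 0.004] ff 15.123043656349182 w 0.0202 t 20.45
125 [ 13 314] [203 390]
```

The load has dropped from 3.9 N to 2.0 N, the weight of the empty tray, so all the mounts are out. I tighten the grip, raise the tray and average its weight once more.

>>> jog_arm(
  motion=[
    [0, 0, 0, 0, 0.222],
    [0, 0, -0.2, 0, 0.222],
    [0, 0, -0.5, 0, 0.222],
    [0, 0, -0.7, 0, 0.222],
    [0, 0, -0.7, 0, 0.222],
    [0, 0, -0.5, 0, 0.222],
    [0, 0, -0.2, 0, 0.222],
    [0, 0, 0, 0, 0.222],
  ],
)

```text
clock: 21.35
position: [0.5589, 0.0112, 0.3447]
tool_rot: [3.14, 0.0, 1.717]
force: [-0.6, 0.6, -2.2]
grip_width: 0.0201
finger_force: 21.2
```

```bash
python3 - <<'E'
from h import *
st(10); s=cam("side"); save(s,"pics/n.png"); to([.5,.2,.34])
# dark/puck count check inside mouth: image saved for the last view
f=cam("top"); save(f,"pics/n2.png")
E
```

```text
F [ 0.02 -0.06 -2.15] M [0.07  0.022 0.007] ff 21.173115670681 w 0.0196 t 21.85
pos [0.5587 0.0112 0.344 ] yaw 1.717 q [ 0.25  0.35 -0.5   1.61  0.18  1.23 -0.14] F [-0.1  0.4 -2.2] w 0.0202 t 21.9
units [ 6.51 -1.02  0.13]
```

>>> jog_arm(
  motion=[
    [0, 0, 0, 0.4, 0],
    [0, 0, 0, 0.8, 0],
    [0, 0, 0, 0.8, 0],
    [0, 0, 0, 0.6, 0],
    [0, 0, 0, 0.3, 0],
    [0.15, -0.07, 0, 0, 0],
    [0.35, -0.15, 0, 0, 0],
    [0.5, -0.23, 0, 0, 0],
    [0.6, -0.3, 0, 0, 0],
    [0.6, -0.3, 0, 0, 0],
    [0.6, -0.3, 0, 0, 0],
    [0.6, -0.3, 0, 0, 0],
  ],
)

```text
clock: 23.15
position: [0.5172, 0.1192, 0.3442]
tool_rot: [3.141, -0.0, 1.486]
force: [0.2, -0.0, -2.2]
grip_width: 0.0198
finger_force: 21.1
```

>>> jog_arm(
  motion=[
    [0.6, -0.3, 0, 0, 0],
    [0.6, -0.3, 0, 0, 0],
    [0.6, -0.25, 0, 0, 0],
    [0.6, -0.22, 0.1, 0, 0],
    [0.5, -0.2, 0.3, 0, 0],
    [0.4, -0.15, 0.5, 0, 0],
    [0.2, -0.1, 0.7, 0, 0],
    [0, 0, 0.8, 0, 0],
    [0, 0, 0.8, 0, 0],
    [0, 0, 0.5, 0, 0],
    [0, 0, 0.2, 0, 0],
    [0, 0, 0, 0, 0],
  ],
)

```text
clock: 24.35
position: [0.4811, 0.2263, 0.2269]
tool_rot: [-3.141, 0.0, 1.486]
force: [-0.1, -0.4, -1.7]
grip_width: 0.0198
finger_force: 21.2
```

```bash
python3 - <<'E'
from h import *
st(4);to([.484,.217,.161]); save(cam("side"),"pics/p.png");save(cam("top"),"pics/p2.png")
E
```

```text
F [ 0.01 -0.37 -2.16] M [ 0.093 -0.025  0.013] ff 21.1662420630455 w 0.0196 t 24.55
pos [0.482 0.226 0.228] yaw 1.485 q [-0.14  0.42 -0.54  1.83  0.26  0.96 -0.88] F [-0.  -0.5 -2.6] w 0.0196 t 24.55
units [-0.29  0.09  2.23]
```

>>> jog_arm(
  motion=[
    [0, 0, 0.4, 0, 0],
    [0, 0, 0.4, 0, 0],
    [0, 0, 0.2, 0, 0],
  ],
)

```text
clock: 24.95
position: [0.4812, 0.2252, 0.1954]
tool_rot: [-3.14, 0.001, 1.485]
force: [-0.5, 0.4, -1.4]
grip_width: 0.0198
finger_force: 21.2
```

>>> jog_arm(
  motion=[
    [0, 0, 0.15, 0, 0],
    [0, 0, 0.15, 0, 0],
  ],
)

```text
clock: 25.15
position: [0.4817, 0.2256, 0.1876]
tool_rot: [-3.141, 0.0, 1.485]
force: [0.3, 1.3, -2.0]
grip_width: 0.0199
finger_force: 21.2
```

>>> jog_arm(
  motion=[
    [0, 0, 0.15, 0, 0],
    [0, 0, 0.15, 0, 0],
  ],
)

```text
clock: 25.35
position: [0.4819, 0.2257, 0.1789]
tool_rot: [3.141, -0.0, 1.485]
force: [-0.9, 0.2, -2.2]
grip_width: 0.0197
finger_force: 21.2
```

```bash
python3 - <<'E'
from h import *
st(4);to([.484,.217,.161])
E
```

```text
F [-0.4  -0.34 -2.51] M [0.084 0.015 0.017] ff 21.16556167602539 w 0.0195 t 25.55
pos [0.4818 0.2257 0.1792] yaw 1.485 q [-0.16  0.48 -0.52  1.88  0.31  0.86 -0.92] F [-1.7 -0.5 -2.1] w 0.0195 t 25.55
units [-0.28  0.1   0.61]
```

>>> jog_arm(
  motion=[
    [0, 0, 0.12, 0, 0],
    [0, 0, 0.12, 0, 0],
  ],
)

```text
clock: 25.75
position: [0.4819, 0.2257, 0.1718]
tool_rot: [3.141, -0.0, 1.485]
force: [-0.1, -0.3, -2.2]
grip_width: 0.0199
finger_force: 21.2
```

>>> jog_arm(
  motion=[
    [0, 0, 0.12, 0, 0],
    [0, 0, 0.12, 0, 0],
  ],
)

```text
clock: 25.95
position: [0.4817, 0.2256, 0.1643]
tool_rot: [-3.141, 0.0, 1.485]
force: [-0.8, -1.0, -2.3]
grip_width: 0.0196
finger_force: 21.2
```

>>> jog_arm(
  motion=[
    [0, 0, 0.1, 0, 0],
    [0, 0, 0.1, 0, 0],
  ],
)

```text
clock: 26.15
position: [0.4824, 0.2274, 0.1595]
tool_rot: [3.14, -0.003, 1.485]
force: [-1.8, 13.8, 22.4]
grip_width: 0.0201
finger_force: 24.4
```

```bash
python3 - <<'E'
from h import *
st(4);to([.484,.217,.161])
E
```

```text
F [-1.24  6.67 10.88] M [ 1.216  0.459 -0.08 ] ff 22.7485790848732 w 0.0199 t 26.35
pos [0.4823 0.2274 0.1596] yaw 1.486 q [-0.18  0.51 -0.51  1.89  0.33  0.82 -0.94] F [-1.2  6.6 10.3] w 0.0199 t 26.35
units [-0.34  0.09 -0.05]
```

Contact came at TCP z 0.161, which means the tray is tilted about 40°. I now swing the handle down on an arc about the front edge, with a light grip so the handle turns in the pads.

>>> jog_arm(
  motion=[
    [0, 0, 0, 0, 0.2315],
    [0.19, 0, 0.11, 0, 0.2315],
    [0.19, 0, 0.11, 0, 0.2315],
    [0.19, 0, 0.14, 0, 0.2315],
    [0.19, 0, 0.14, 0, 0.2315],
    [0, 0, 0, 0, 0.2315],
  ],
)

```text
clock: 26.95
position: [0.4838, 0.2498, 0.1437]
tool_rot: [3.141, -0.001, 1.486]
force: [-0.3, 3.6, 3.7]
grip_width: 0.0197
finger_force: 15.1
```

```bash
python3 - <<'E'
from h import *
st(3);to([.492,.3085,.057]);s=cam("side");save(s,"pics/r1.png")
E
```

```text
F [-0.33  0.82 -0.55] M [ 0.263 -0.061  0.027] ff 14.574977159500122 w 0.0198 t 27.1
pos [0.4837 0.248  0.1437] yaw 1.485 q [-0.22  0.55 -0.49  1.88  0.35  0.8  -0.99] F [ 0.1  0.7 -0.7] w 0.0198 t 27.1
units [2.03 0.1  2.89]
```

>>> jog_arm(
  motion=[
    [0.18, 0.01, 0.14, 0, 0.2315],
    [0.18, 0.01, 0.15, 0, 0.2315],
    [0.17, 0.01, 0.16, 0, 0.2315],
    [0.17, 0.01, 0.16, 0, 0.2315],
    [0.16, 0.01, 0.17, 0, 0.2315],
    [0.16, 0.01, 0.17, 0, 0.2315],
    [0.15, 0.01, 0.18, 0, 0.2315],
    [0.15, 0.01, 0.18, 0, 0.2315],
    [0, 0, 0, 0, 0.2315],
  ],
)

```text
clock: 28.05
position: [0.4893, 0.2882, 0.1036]
tool_rot: [-3.141, 0.0, 1.485]
force: [0.2, -0.3, -0.4]
grip_width: 0.0195
finger_force: 14.7
```

```bash
python3 - <<'E'
from h import *
st(3);to([.492,.3085,.057])
E
```

```text
F [-0.31  0.12 -1.88] M [ 0.158 -0.006 -0.04 ] ff 14.16950136423111 w 0.0196 t 28.2
pos [0.4897 0.2876 0.1045] yaw 1.485 q [-0.31  0.63 -0.46  1.84  0.39  0.76 -1.07] F [-0.1  0.9 -1.6] w 0.0196 t 28.2
units [0.7  0.02 1.58]
```

>>> jog_arm(
  motion=[
    [0.13, 0, 0.18, 0, 0.2315],
    [0.13, 0, 0.19, 0, 0.2315],
    [0.12, 0, 0.19, 0, 0.2315],
    [0.11, 0, 0.2, 0, 0.2315],
    [0.1, 0, 0.2, 0, 0.2315],
    [0.1, 0, 0.2, 0, 0.2315],
    [0, 0, 0, 0, 0.2315],
  ],
)

```text
clock: 28.9
position: [0.4909, 0.3086, 0.0687]
tool_rot: [-3.141, 0.0, 1.486]
force: [0.7, 0.1, -1.2]
grip_width: 0.02
finger_force: 13.7
```

```bash
python3 - <<'E'
from h import *
st(3);to([.492,.3085,.057])
E
```

```text
F [-0.03  0.3  -2.01] M [ 0.209 -0.004  0.038] ff 13.59225869178772 w 0.02 t 29.05
pos [0.4912 0.3079 0.0695] yaw 1.485 q [-0.36  0.7  -0.43  1.82  0.43  0.71 -1.12] F [-0.1  0.4 -2.4] w 0.02 t 29.05
units [0.02 0.02 0.42]
```

>>> jog_arm(
  motion=[
    [0.03, 0, 0.12, 0, 0.2315],
    [0.03, 0, 0.12, 0, 0.2315],
    [0, 0, 0, 0, 0.2315],
  ],
)

```text
clock: 29.35
position: [0.4914, 0.3101, 0.062]
tool_rot: [-3.141, 0.0, 1.485]
force: [1.0, 1.8, -0.6]
grip_width: 0.02
finger_force: 13.8
```

>>> jog_arm(
  motion=[
    [0.02, 0, 0.08, 0, 0.2315],
    [0.02, 0, 0.08, 0, 0.2315],
    [0, 0, 0, 0, 0.2315],
  ],
)

```text
clock: 29.65
position: [0.4919, 0.3123, 0.0581]
tool_rot: [3.141, -0.002, 1.485]
force: [-1.1, 3.5, 7.5]
grip_width: 0.0197
finger_force: 14.7
```

```bash
python3 - <<'E'
from h import *
st(3);to([.492,.3085,.057])
E
```

```text
F [-0.68  3.89  7.2 ] M [ 0.963  0.194 -0.075] ff 14.619948416948318 w 0.0199 t 29.8
pos [0.4918 0.3123 0.0581] yaw 1.485 q [-0.37  0.72 -0.42  1.82  0.44  0.69 -1.13] F [-0.3  3.9  7.5] w 0.0199 t 29.8
units [-0.12  0.02  0.04]
```

The tray is on the mat at the original grip height (TCP z 0.058). I ease the fingers open and rise.

>>> jog_arm(
  motion=[
    [0, 0, 0, 0, 0.233],
    [0, 0, 0, 0, 0.236],
    [0, 0, 0, 0, 0.25],
    [0, 0, 0, 0, 0.3],
    [0, 0, 0, 0, 0.6],
    [0, 0, 0, 0, 1],
    [0, 0, 0, 0, 1],
    [0, 0, 0, 0, 1],
  ],
)

```text
clock: 30.6
position: [0.4916, 0.3112, 0.0576]
tool_rot: [-3.142, -0.0, 1.485]
force: [0.4, -0.0, 0.6]
grip_width: 0.0813
finger_force: 0.0
```

>>> jog_arm(
  motion=[
    [0, 0, -0.3, 0, 1],
    [0, 0, -0.6, 0, 1],
    [0, 0, -1, 0, 1],
    [0, 0, -1, 0, 1],
    [0, 0, -1, 0, 1],
    [0, 0, -1, 0, 1],
    [0, 0, -1, 0, 1],
    [1, 0, 0, 0, 1],
    [1, 0, 0, 0, 1],
    [1, 0, 0, 0, 1],
    [1, 0, 0, 0, 1],
    [0, 0, 0, 0, 1],
  ],
)

```text
clock: 31.8
position: [0.5004, 0.4346, 0.2349]
tool_rot: [-3.14, -0.002, 1.489]
force: [-0.8, -0.9, 0.3]
grip_width: 0.085
finger_force: 0.0
```

```bash
python3 - <<'E'
from h import *
st(2); s=cam("side"); f=cam("top")
a=s["pixels"][110:330,200:440,::-1]; b=f["pixels"][130:350,200:500,::-1]
cv2.imwrite("pics/z.png",cv2.resize(np.hstack([a,b]),None,fx=1.48,fy=1.48,interpolation=cv2.INTER_CUBIC))
E
```

```text
F [-0.09 -0.54  0.2 ] M [-0.003 -0.     0.01 ] ff 0.0 w 0.0854 t 31.9
```

View pics/z.png

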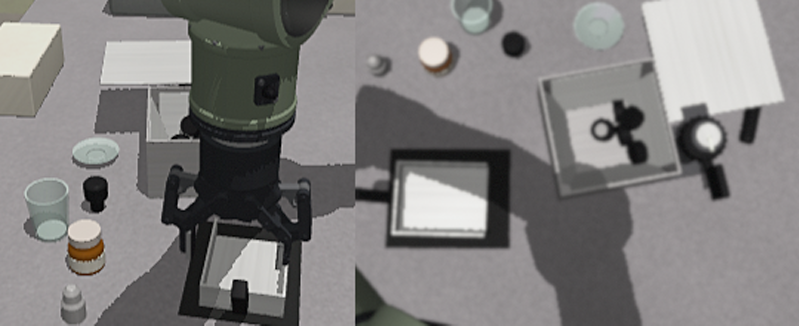

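The final view shows the tray empty and flat on its mat at (440,200), the mounts inside the hopper at (620,130), the cover off and the bystanders in place.

```bash
python3 -c "
from workcell import bot
print(bot.job_done())"
```

```text
the job is handed in; nothing more can be done
None
```

I turned the collar to its open stop and the cover stayed off. All five mounts went into the hopper, going by the tray's drop to empty weight. The empty tray is back flat on its mat, and the job was handed in at about 32 s.

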